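# Open the double-latched spool dryer

## Task

The spool in the dryer is dry, so open the dryer for unloading: turn the latch handle on the lid a quarter turn to its open position, raise the lid until the vent catch stops it, slide that catch (it sits under the lid's front lip, out of sight while the lid is shut) aside to the end of its travel, then swing the lid up to at least 45 degrees and let go; it stays where it is left. Leave everything else on the bench where it is.

Things in the scene. Friction and masses are not known exactly. Their poses are not given: they have to be found in the camera images.
- dryer: Filament spool dryer: grey clamshell box fixed to the bench, 225 mm deep (x), 300 mm wide (y), clear lid, shut at the start. Origin: centre of its underside, on the bench. Axes: +x to its rear (hinge side), -x to its front (towards the robot), +y to its left, z up. Front wall: outer face at x = -112.5 mm, 150 mm high. Lid top when shut: 156 mm above the bench. The spool inside is not handled.
- lid (a joint): Lid hinge angle, rad: 0 shut, grows as the front rises, stop at 1.1. Free-stop hinge: the lid stays where it is left; about 4 N at the handle raises it. While the vent catch is in place the lid stops at about 0.16 (front lip about 40 mm higher). 45 degrees is 0.785.
- hinge_mid (a point): Middle of the lid's hinge axis, which runs along the dryer's y axis at the low rear edge: 112.5 mm behind the dryer's origin and 30 mm above the bench.
- handle_mid (a point): Middle of the lid's bow handle: round aluminium bar, 12 mm thick, 110 mm long, parallel to the dryer's y axis, on two posts (86 mm free between them), bar centre 38 mm above the lid's top. Lid shut: at x = -115, y = -20, z = 194 mm in the dryer's frame. Moves with the lid, in an arc about the hinge.
- lip_mid (a point): Middle of the lower edge of the lid's front lip: the lid juts out 35 mm past the front wall over the whole 300 mm width and ends in a skirt 2 mm thick, whose lower edge is 135 mm above the bench when shut. Moves with the lid: as the lid rises the lip also draws back towards the wall, by about 20 mm at the vent stop.
- latch (a joint): Latch handle angle, rad: 0 locked (handle points to the dryer's front, -x), 1.571 open (stop; handle points to the dryer's left, +y, along the front edge): turned clockwise seen from above. The lid is free beyond about 1.1; call it open beyond 1.25. Stiff, stays where it is left, about 2 N at its end. May start a little turned (up to 0.2).
- latch_pivot (a point): Pivot of the latch handle (vertical axis when the lid is shut), on the lid at x = -78, y = +85 mm in the dryer's frame; the point is at the handle's mid-height, 14 mm above the lid's top. Hub 26 mm across.
- latch_tip (a point): Free end of the latch handle, a steel bar 12 mm wide and 14 mm tall (7 to 21 mm above the lid's top), 65 mm from the pivot.
- catch (a joint): Position of the vent catch, m: 0 in place, its nose over the foot of the lid's stay; slides to the dryer's left (+y) to a stop at 0.026. The lid is free beyond about 0.013; call it pushed aside beyond 0.020. Friction of about 3 N, no spring: it stays where it is pushed. May start up to 0.003.
- catch_tab (a point): Front end of the vent catch's tab, mid-height: steel, 8 mm thick (y), 14 mm tall (z 134 to 148 mm), 32 mm out from the front wall, at y = -105 mm when in place. Under the lip while the lid is shut; at the vent stop its front 16 mm or so stand clear of the lip, the lip's top edge then 50 mm above it. Push on its right (-y) side, 40 mm free there. The lid's steel stay hangs at y = -60 to -70 mm.
- scraper: Bystander: print scraper with black handle, 190 mm, lying in front of the dryer. Origin at its middle, on the bench.
- hex_driver: Bystander: hex driver, 180 mm, lying to the right of the dryer. Origin at its middle, on the bench.
- glue_stick: Bystander: white glue stick, 26 mm across, 95 mm tall, standing to the left of the dryer. Origin under its centre.
- bracket: Bystander: printed bracket, 50 x 30 x 42 mm, standing at the dryer's front right. Origin under its centre.
- caliper: Bystander: caliper, 190 mm long, lying in front of the dryer. Origin under its middle.
- alcohol: Bystander: white bottle, 60 mm across, 155 mm tall, standing to one side of the dryer. Origin under its centre.
- nozzle_tray: Bystander: open blue tray with compartments, 110 x 150 x 35 mm, to one side of the dryer. Origin under its centre.

How it is judged:
On the way, in this order (a step that is already met when the one before it is completed fails the run):
1. the latch handle is turned to its open position while the lid is still down (value of joint latch above 1.25 rad and value of joint lid below 0.1 rad), for 0.1 s.
2. the lid is raised to its vent position with the vent catch still in place (value of joint lid above 0.125 rad and value of joint catch below 0.01 m), for 0.1 s.
3. the vent catch is pushed aside while the lid is at its vent position (value of joint catch above 0.02 m and value of joint lid below 0.3 rad), for 0.1 s.
At the end, for the whole second after the job is handed in: The lid stands still, open by 0.77 rad (44 degrees) or more, the latch handle is in its open position (beyond 1.2 rad) and the vent catch is pushed aside (beyond 20 mm) (value of joint lid above 0.77 rad and value of joint latch above 1.2 rad and value of joint catch above 0.02 m and velocity of joint lid between -0.05 and 0.05 rad/s); the robot touches nothing.
It fails at once if a bystander is moved by more than 30 mm, or the bottle or the glue stick is knocked over (distance of any of scraper, hex_driver, glue_stick, bracket, caliper, alcohol, nozzle_tray from where it was at the start of the episode above 0.03 m or angle between any of alcohol, glue_stick's own z axis and vertical above 0.5 rad).
It also fails if it takes over 72 s, if anything falls off the work surface, if the arm or the gripper's body presses on something with over 40 N, if the wrist force passes 120 N, or if a joint passes its speed limit or range.

## Robot

A 6-joint arm with a two-finger parallel gripper is mounted at the origin on the work surface. World frame = base frame: x ahead of the robot, y to its left, z up, the work surface at z = 0. Lengths are in m, angles in rad, forces in N, time in s.
With the tool pointing down it reaches from about 0.25 to 0.775 m from the base axis. Payload 4 kg.
Tool frame: the origin (TCP) lies at the very end of the fingers, on their centre line; the grasp point (between the pads) lies 19 mm behind it; z points along the fingers, y is the direction in which the jaws open and shut (so a half turn about z gives the same grasp; the last joint's range is limited). The gripper opens to 94 mm and grips with 3 to 60 N. Pads are 16 mm wide; open, the fingers measure 119 mm over their backs; the gripper's body (75 mm by 177 mm) begins 78 mm behind the grasp point.
Start: joints at [-1.363, 0.087, 1.371, -0, 1.684, -0.103], TCP at [0.168, -0.524, 0.206] pointing down, gripper open.
Joint ranges: [-3.1, 3.1], [-0.76, 2.03], [0.27, 2.55], [-1.08, 4.22], [0.17, 2.65], [-2.57, 2.57]. Speed limits (rad/s): [2.79, 2.79, 3.14, 3.14, 3.14, 3.14].

## Interface

Orientations are given as [roll, pitch, yaw] about the fixed x, y, z axes, in that order (R = Rz(yaw) Ry(pitch) Rx(roll)).
In Python, from bench import robot, snapshot, calibration gives the robot as it stands. The module is installed in compiled form; this text tells all that it offers.
- The arm moves only by the tool servo_tool, never from a script. Its argument "series" is text: rows parted by semicolons, each of 5 numbers parted by spaces: the closure, from -1 (fully open) to 1 (shut), then the shift along the tool's x, y, z in cm, then the turn about the tool's z in rad. A call has 1 to 20 rows; each row is the pose to reach, as a shift and turn from the pose commanded when the call began, along the tool's axes at that moment; what a row does not reach only later rows make up. A row lasts 1/12 s, in which the tool goes at most 41.7 mm and 7.16 degrees, less where a joint would pass 70% of its speed; a pose out of reach is approached as far as the arm can. A call with a gripper value outside its range is refused whole. The fingers move at their own pace and stop on an object; the grip force is fixed at half the most. Time passes only in rows, so rows that repeat a pose let the fingers close. It gives the time, the measured TCP pose, the force and the opening at its end, in the units of the state.
- robot.get_obs(): the state, without advancing time (a new reading comes with each control period).
- snapshot(name): name is "scene" or "top"; returns (picture, depth): 400x640x3 uint8, red, green, blue; 400x640 float32, m along the optical axis (not along the pixel's ray), 0 where there is no reading.
- calibration(name): a dict with "fx", "fy", "cx", "cy" (pixels), "rvec" (rotation vector, rad) and "tvec" (3), from world to camera coordinates, as OpenCV has them. Camera axes: x right, y down, z forward; pixel columns grow to the right and rows downward; lengths in m; the calibration is good to about 2 mm. A picture is of the moment at which its call begins. calibration takes no time and is no camera call.
- robot.close_job(): hands the job in, once; it reports no verdict.
The state is a dict: "time": time; "joint_positions": joint angles; "qvel": joint speeds; "joint_torque": joint torques, N m; "tool_pos": TCP position; "ee_rot": TCP orientation; "wrist_force": force on the tool from outside, world axes, zero at the start; "wrist_torque": the same for the moment, N m; "width": finger opening in m.
Only numpy, scipy, OpenCV 4.12 (cv2) and the standard library are available. Lean on these libraries where they do the work, as an engineer would, in place of code of your own. Each camera call takes 0.05 s, during which the arm holds its last target. There are 200 camera calls.

## Working session

There is one attempt and no reset: what is moved stays moved. The work goes in short steps, Python scripts to look and compute and a tool call to move; the robot and the scene stay as the last step left them, time stands still between calls to the robot, and variables do not carry over. Pictures are saved under pics/ and viewed, about 8 in all and at most 12, crops included, and the job is handed in when it is done.

Besides the shell and the picture viewer there is one more tool, called after "Call:" as name(argument=value, ...), one argument or row to a line, values as JSON. servo_tool: Moves the arm, as the interface text tells. Its arguments: {"type":"object","properties":{"series":{"type":"string"}},"required":["series"]}

```bash
mkdir -p pics; python3 - <<'E'
from bench import robot,snapshot,calibration
import cv2,numpy as np
for n in("scene","top"):
    p,d=snapshot(n); cv2.imwrite(f"pics/{n}0.png",p[:,:,::-1]); np.save(f"{n}0.npy",d)
    c=calibration(n); R=cv2.Rodrigues(np.array(c["rvec"]))[0]; print(n,c,"pos",-R.T@np.array(c["tvec"]).ravel())
o=robot.get_obs();print(o)
E
```

```text
scene {'fx': 482.30538047887336, 'fy': 482.30538047887336, 'cx': 316.6478153697316, 'cy': 197.41578058666977, 'rvec': array([ 1.67173863,  1.78641933, -0.81224239]), 'tvec': array([ 0.04254588, -0.27743763,  1.99940129])} pos [1.68040255 0.08169691 1.11622586]
top {'fx': 487.9325629497917, 'fy': 487.9325629497917, 'cx': 324.61224877644736, 'cy': 200.4283265741657, 'rvec': array([ 2.16906116, -2.17844975,  0.07588067]), 'tvec': array([0.01150719, 0.57584527, 1.48025042])} pos [ 0.45280403 -0.00894488  1.52241912]
{'time': 0.1, 'joint_positions': array([-1.36305597e+00,  8.78843915e-02,  1.37208215e+00, -4.38738212e-05,
        1.68358987e+00, -1.03075292e-01]), 'qvel': array([ 0.0002031 , -0.00198173, -0.00296957,  0.00125375,  0.00022396,
       -0.00024132]), 'joint_torque': array([ 2.70323646e-03, -3.41252589e+01, -3.03301084e+01,  7.20254774e-02,
        3.05213663e-02, -9.75736612e-05]), 'tool_pos': array([ 0.16810237, -0.52316945,  0.20443005]), 'ee_rot': array([-3.13963483e+00, -1.58683749e-04,  3.10810598e-01]), 'wrist_force': array([-0.46674895,  0.04634945, -0.2973079 ]), 'wrist_torque': array([ 0.00746062, -0.02468941, -0.0194635 ]), 'width': 0.09412921465718974}
```

View pics/top0.png

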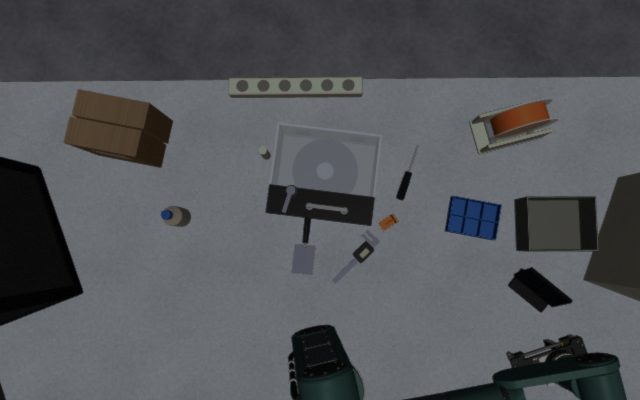

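View pics/scene0.png

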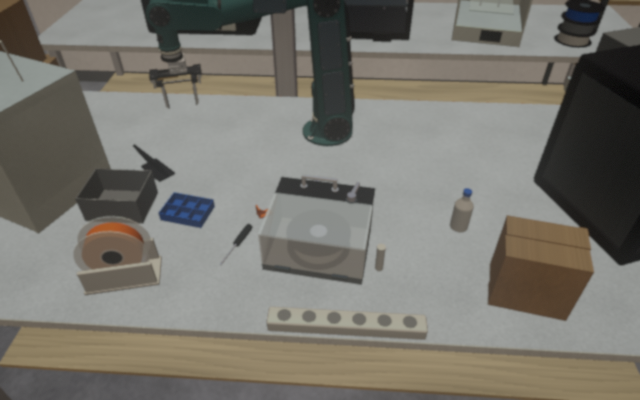

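The top view shows the dryer with its black front strip, corners about (270,184), (378,197), (373,225), (265,212). The latch hub is near (291,190) with its tip near (286,212), and the handle bar runs (307,206)–(347,211). In the scene view the back of the dryer faces the camera, and the arm is well clear to the right of the dryer.

```bash
cat > h.py <<'E'
import cv2,numpy as np
from bench import robot,snapshot,calibration
def cam(n):
    c=calibration(n);K=np.array([[c["fx"],0,c["cx"]],[0,c["fy"],c["cy"]],[0,0,1]])
    return K,cv2.Rodrigues(np.array(c["rvec"]))[0],np.array(c["tvec"]).ravel()
def ray(n,uv,z):
    K,R,t=cam(n);uv=np.atleast_2d(uv).astype(float);o=-R.T@t
    d=np.c_[uv,np.ones(len(uv))]@np.linalg.inv(K).T@R
    return o+d*((z-o[2])/d[:,2])[:,None]
def proj(n,P):
    K,R,t=cam(n);q=(np.atleast_2d(P)@R.T+t)@K.T;return q[:,:2]/q[:,2:]
def crop(n,x0,y0,x1,y1,s,f):
    p,d=snapshot(n);cv2.imwrite("pics/"+f,cv2.resize(p[y0:y1,x0:x1,::-1],None,fx=s,fy=s,interpolation=cv2.INTER_CUBIC));return p,d
E
python3 - <<'E'
from h import *
p=cv2.imread("pics/top0.png");g=p.max(2)
m=((g<60)).astype(np.uint8);m[:175]=0;m[235:]=0;m[:,:255]=0;m[:,385:]=0
m=cv2.morphologyEx(m,cv2.MORPH_OPEN,np.ones((5,5)))
m=cv2.morphologyEx(m,cv2.MORPH_CLOSE,np.ones((11,11)))
c=max(cv2.findContours(m,0,2)[0],key=cv2.contourArea)
b=cv2.boxPoints(cv2.minAreaRect(c));w=ray("top",b,.156);print(b,w[:,:2])
for i in range(4):e=w[(i+1)%4]-w[i];print(np.linalg.norm(e),np.degrees(np.arctan2(e[1],e[0])))
cv2.imwrite("pics/c1.png",cv2.resize(p[110:290,245:415],None,fx=3.3,fy=3.3,interpolation=cv2.INTER_CUBIC))
E
```

```text
[[263.38565 229.22183]
 [268.7167  183.90784]
 [374.1979  196.31738]
 [368.86685 241.63138]] [[ 0.48493245  0.17923858]
 [ 0.61255762  0.16499624]
 [ 0.57593353 -0.13187953]
 [ 0.44918243 -0.11549936]]
0.12841739243313813 -6.367579763113018
0.2991263026314142 -97.03276099609492
0.12780513079693098 172.63642300358964
0.2968981583472188 83.0841351304874
```

View pics/c1.png

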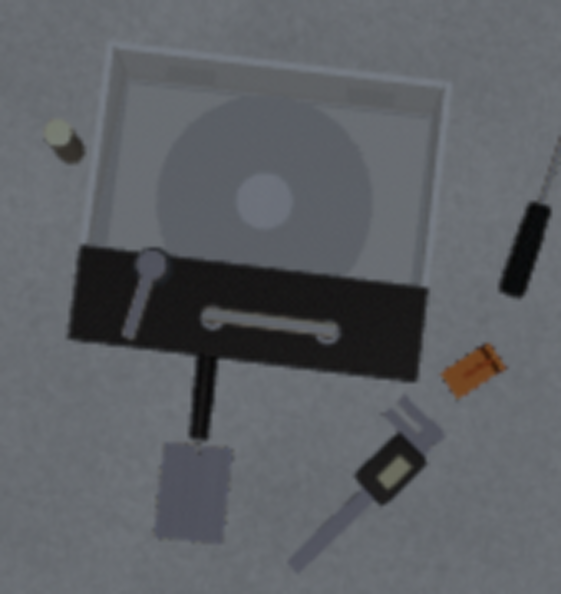

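The crop shows front corners (68,338) and (418,381), hub (152,263), latch tip (128,335), bar ends (209,318) and (329,332). The scraper and caliper lie in front, and the bracket sits at front right.

```bash
python3 - <<'E'
from h import *
f=lambda u,v:((u+.5)/3.3+245-.5,(v+.5)/3.3+110-.5)
M=[((68,338),.156,-.1475,.15),((418,381),.156,-.1475,-.15),((152,264),.177,-.078,.085),((269,324),.20,-.115,-.02)]
W=np.array([ray("top",f(*a[0]),a[1])[0,:2] for a in M]);D=np.array([a[2:] for a in M])
dw=W-W.mean(0);dd=D-D.mean(0)
th=np.arctan2((dd[:,0]*dw[:,1]-dd[:,1]*dw[:,0]).sum(),(dd*dw).sum());R=np.array([[np.cos(th),-np.sin(th)],[np.sin(th),np.cos(th)]])
t=W.mean(0)-R@D.mean(0);print("yaw",th,np.degrees(th),"t",t);print((D@R.T+t-W)*1000)
tip=ray("top",f(128,335),.177)[0,:2];print("tip",tip,"dryer",R.T@(tip-t))
d=np.load("top0.npy")
for u,v in[(269,324),(152,264),(250,370),(300,360)]:
    a,b=f(u,v);print(d[int(round(b)),int(round(a))])
for n,p in dict(pivot=(-.078,.085),open=(-.078,.15),hand=(-.115,-.02),tab=(-.1445,-.105),lipR=(-.1475,-.15)).items():print(n,R@p+t)
for n,q,z in[("bracket",(474,370),.02),("calip",(410,420),.01),("scr",(200,430),.02)]:
    w=ray("top",f(*q),z)[0,:2];print(n,w,R.T@(w-t))
E
```

```text
yaw -0.12840798576452203 -7.357235640083068 t [0.65969936 0.00708738]
[[-0.37889315  0.4573927 ]
 [-0.97653672  0.07127636]
 [-0.52230178  0.25400703]
 [ 1.87773166 -0.78267609]]
tip [0.53405738 0.12113576] dryer [-0.13921208  0.09702028]
1.3259382
1.3540957
1.5243646
1.3679633
pivot [0.59322624 0.1013759 ]
open [0.60154984 0.16584076]
hand [0.54308504 0.00197841]
tab [ 0.50294321 -0.07854415]
lipR [ 0.49420541 -0.1227895 ]
bracket [ 0.50941834 -0.18642085] [-0.12426398 -0.21115938]
calip [ 0.46327826 -0.12713072] [-0.17761662 -0.15826587]
scr [0.45469162 0.06896718] [-0.21124396  0.03511799]
```

```bash
cat >> h.py <<'E'
TH=-0.1284;T=np.array([.6597,.0071]);RD=np.array([[np.cos(TH),-np.sin(TH)],[np.sin(TH),np.cos(TH)]])
def plan(pts,yaw=None):
    "dryer-frame points (m) -> tool shifts (cm) and turn"
    o=robot.get_obs();p=o["tool_pos"];y=o["ee_rot"][2];dp=RD.T@(p[:2]-T)
    print("t %.2f dryer %s z %.4f yaw %.3f rpy %s F %s w %.4f"%(o["time"],dp.round(4),p[2],y,o["ee_rot"].round(3),o["wrist_force"].round(1),o["width"]))
    for q in pts:
        d=RD@np.array(q[:2])+T-p[:2];c,s=np.cos(y),np.sin(y)
        print(q,"->",(100*np.array([c*d[0]+s*d[1],s*d[0]-c*d[1],p[2]-q[2]])).round(2))
    if yaw is not None:print("turn",round(y-yaw,3))
E
python3 -c "
from h import *
plan([(-.128,.06,.25),(-.128,.06,.166)],1.443)"
```

```text
t 0.10 dryer [-0.4197 -0.5889] z 0.2044 yaw 0.311 rpy [-3.14  -0.     0.311] F [-0.5  0.  -0.3] w 0.0941
(-0.128, 0.06, 0.25) -> [ 53.99 -46.33  -4.56]
(-0.128, 0.06, 0.166) -> [ 53.99 -46.33   3.84]
turn -1.132
```

Call:
servo_tool(
  series="1 0 0 -4.5 0; 1 4 -3.4 -4.5 -0.12; 1 54 -46.3 -4.5 -1.132; 1 54 -46.3 -4.5 -1.132; 1 54 -46.3 -4.5 -1.132; 1 54 -46.3 -4.5 -1.132; 1 54 -46.3 -4.5 -1.132; 1 54 -46.3 -4.5 -1.132; 1 54 -46.3 -4.5 -1.132; 1 54 -46.3 -4.5 -1.132; 1 54 -46.3 -4.5 -1.132; 1 54 -46.3 -4.5 -1.132; 1 54 -46.3 -4.5 -1.132; 1 54 -46.3 -4.5 -1.132; 1 54 -46.3 -4.5 -1.132; 1 54 -46.3 -4.5 -1.132; 1 54 -46.3 -4.5 -1.132; 1 54 -46.3 -4.5 -1.132; 1 54 -46.3 -4.5 -1.132; 1 54 -46.3 -4.5 -1.132",
)

```text
time: 1.77
tool_pos: [0.5408, 0.0842, 0.2488]
ee_rot: [-3.139, 0.001, 1.447]
wrist_force: [0.5, -1.1, -0.3]
width: 0.0007
```

```bash
python3 -c "
from h import *
P=[(-.128,.06,.166)]
for f in [.2,.45,.7,.95,1.2,1.4,1.56]:
    u=np.array([-np.cos(f),np.sin(f)]);n=np.array([np.sin(f),np.cos(f)])
    q=np.array([-.078,.085])+.048*u-(.006+.008*np.cos(f)+.0125*np.sin(f))*n
    P.append((*q.round(4),.166))
plan(P+[(-.11,.13,.166),(-.11,.13,.26)],1.443)"
```

```text
t 1.77 dryer [-0.1277  0.0612] z 0.2488 yaw 1.447 rpy [-3.139e+00  1.000e-03  1.447e+00] F [ 0.5 -1.1 -0.3] w 0.0007
(-0.128, 0.06, 0.166) -> [-0.12 -0.03  8.28]
(np.float64(-0.1283), np.float64(0.0785), 0.166) -> [ 1.73 -0.05  8.28]
(np.float64(-0.1293), np.float64(0.0891), 0.166) -> [ 2.79 -0.14  8.28]
(np.float64(-0.1277), np.float64(0.1005), 0.166) -> [3.93 0.02 8.28]
(np.float64(-0.1229), np.float64(0.1119), 0.166) -> [5.07 0.51 8.28]
(np.float64(-0.1145), np.float64(0.1223), 0.166) -> [6.1  1.35 8.28]
(np.float64(-0.1055), np.float64(0.129), 0.166) -> [6.77 2.25 8.28]
(np.float64(-0.0971), np.float64(0.1328), 0.166) -> [7.15 3.1  8.28]
(-0.11, 0.13, 0.166) -> [6.87 1.8  8.28]
(-0.11, 0.13, 0.26) -> [ 6.87  1.8  -1.12]
turn 0.004
```

Call:
servo_tool(
  series="1 0 0 4 0; 1 0 0 8.2 0; 1 0 0 8.2 0; 1 0 0 8.2 0; 1 1.7 0 8.2 0; 1 2.3 -0.1 8.2 0; 1 2.8 -0.1 8.2 0; 1 3.4 0 8.2 0; 1 3.9 0 8.2 0; 1 4.5 0.3 8.2 0; 1 5.1 0.5 8.2 0; 1 5.6 0.9 8.2 0; 1 6.1 1.4 8.2 0; 1 6.5 1.8 8.2 0; 1 6.8 2.3 8.2 0; 1 7 2.7 8.2 0; 1 7.2 3.1 8.2 0; 1 7.2 3.2 8.2 0; 1 7.2 3.2 8.2 0; 1 7.2 3.2 8.2 0",
)

```text
time: 3.43
tool_pos: [0.5818, 0.1503, 0.1681]
ee_rot: [3.142, -0.001, 1.443]
wrist_force: [-0.3, 0.4, 1.5]
width: 0.0002
```

Call:
servo_tool(
  series="1 0 -1.3 0 0; 1 0 -1.3 -4 0; 1 0 -1.3 -9 0; -1 -4 -1.9 -9 0; -1 -8 -1.9 -9 0; -1 -12 -1.9 -9 0; -1 -15.2 -1.9 -9 0; -1 -15.2 -1.9 -9 0; -1 -15.2 -1.9 -9 0; -1 -15.2 -1.9 -9 0; -1 -15.2 -1.9 -9 0",
)

```text
time: 4.35
tool_pos: [0.5436, 0.0025, 0.2581]
ee_rot: [-3.141, -0.001, 1.444]
wrist_force: [0.4, 0.0, -1.4]
width: 0.0503
```

```bash
python3 -c "
from h import *
a=snapshot('top')[0][110:290,245:415,::-1];b=snapshot('scene')[0][130:310,240:410,::-1]
cv2.imwrite('pics/c2.png',cv2.resize(np.hstack([a,b]),None,fx=2.35,fy=2.35,interpolation=cv2.INTER_CUBIC))
plan([(-.115,-.02,.175)],1.443)"
```

```text
t 4.45 dryer [-0.1146 -0.0193] z 0.2582 yaw 1.445 rpy [-3.141 -0.     1.445] F [0.1 0.4 0. ] w 0.0583
(-0.115, -0.02, 0.175) -> [-0.07 -0.04  8.32]
turn 0.002
```

View pics/c2.png

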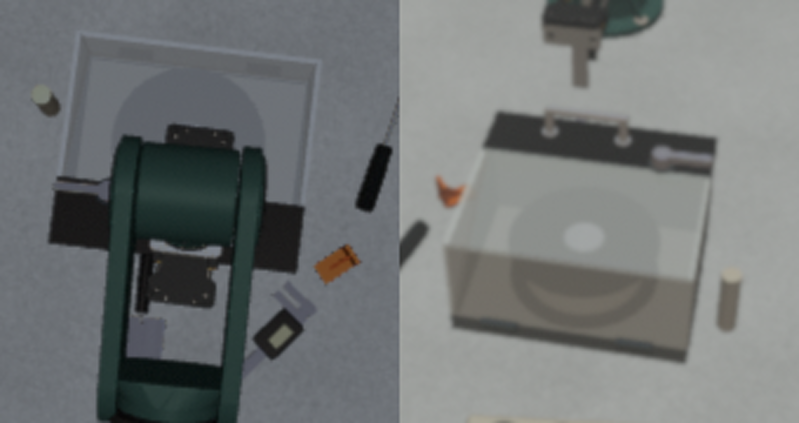

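The latch handle now lies along the front edge, pointing to the dryer's left, from the hub at (107,188) to the tip at (55,183) in the left half. The gripper stands over the handle bar.

Call:
servo_tool(
  series="-1 0 0 0 0; -1 0 0 0 0; -1 0 0 3 0; -1 0 0 6 0; -1 0 0 8.3 0; -1 0 0 8.3 0; -1 0 0 8.3 0; 1 0 0 8.3 0; 1 0 0 8.3 0; 1 0 0 8.3 0; 1 0 0 8.3 0; 1 0 0 8.3 0; 1 0 0 8.3 0; 1 0 0 8.3 0; 1 0 0 8.3 0; 1 0 0 8.3 0; 1 0 0 8.3 0",
)

```text
time: 5.87
tool_pos: [0.5434, 0.0013, 0.1754]
ee_rot: [-3.141, 0.0, 1.443]
wrist_force: [-0.6, -1.0, -0.1]
width: 0.0307
```

```bash
python3 -c "
from h import *
P=[]
for a in [0,.04,.08,.12,.15,.165]:
    c,s=np.cos(a),np.sin(a); P.append((round(.1125-.2275*c+.164*s,4),-.0193,round(.03+.164*c+.2275*s-.019,4)))
plan(P)"
```

```text
t 5.87 dryer [-0.1146 -0.0207] z 0.1754 yaw 1.443 rpy [-3.141  0.     1.443] F [-0.6 -1.  -0.1] w 0.0307
(np.float64(-0.115), -0.0193, np.float64(0.175)) -> [ 0.14 -0.04  0.04]
(np.float64(-0.1083), -0.0193, np.float64(0.184)) -> [ 0.14  0.63 -0.86]
(np.float64(-0.1012), -0.0193, np.float64(0.1927)) -> [ 0.14  1.34 -1.73]
(np.float64(-0.0937), -0.0193, np.float64(0.2011)) -> [ 0.14  2.09 -2.57]
(np.float64(-0.0879), -0.0193, np.float64(0.2072)) -> [ 0.14  2.67 -3.18]
(np.float64(-0.085), -0.0193, np.float64(0.2101)) -> [ 0.14  2.96 -3.47]
```

Call:
servo_tool(
  series="1 0 0 0 0; 1 0 0 0 0; 1 0 0 0 0; 1 0 0 0 0; 1 0 0 0 0; 1 0 0 0 0; 1 0 0 0 0; 1 0 0.3 -0.4 0; 1 0 0.6 -0.9 0; 1 0 1 -1.3 0; 1 0 1.3 -1.7 0; 1 0 1.7 -2.1 0; 1 0 2.1 -2.6 0; 1 0 2.4 -2.9 0; 1 0 2.7 -3.2 0; 1 0 2.7 -3.2 0; 1 0 2.7 -3.2 0",
)

```text
time: 7.28
tool_pos: [0.5682, -0.0019, 0.2088]
ee_rot: [-3.137, 0.0, 1.443]
wrist_force: [-8.7, 1.4, 5.7]
width: 0.0111
```

```bash
python3 -c "
from h import *
a=snapshot('top')[0][110:290,245:415,::-1];b=snapshot('scene')[0][130:310,240:410,::-1]
cv2.imwrite('pics/c3.png',cv2.resize(np.hstack([a,b]),None,fx=2.35,fy=2.35,interpolation=cv2.INTER_CUBIC))
plan([])"
```

```text
t 7.38 dryer [-0.0896 -0.0207] z 0.2087 yaw 1.443 rpy [-3.137  0.     1.443] F [-8.3  1.   5.1] w 0.0110
```

View pics/c3.png

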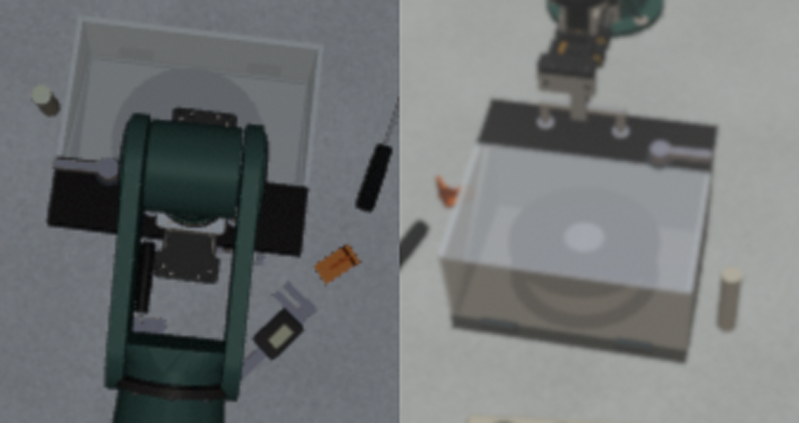

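The lid has been raised (handle arc gives about 0.15 rad). The front strip has moved up in both views and the bar is gripped at 11 mm. Releasing and moving in front of the catch.

Call:
servo_tool(
  series="-0.6 0 0 0 0; -0.6 0 0 0 0; -0.6 0 0 0 0; -0.6 0 0 0 0; -0.6 0 0 0 0; -0.6 0 0 -3 0; -0.6 0 0 -7 0; -0.6 0 0 -7 0.12; 1 -3 -1.5 -7 0.24; 1 -7 -4 -7 0.36; 1 -11 -5.2 -7 0.48; 1 -11 -5.2 -7 0.6; 1 -11 -5.2 -7 0.72; 1 -11 -5.2 -7 0.84; 1 -11 -5.2 -7 0.96; 1 -11 -5.2 -7 1.08; 1 -11 -5.2 -7 1.2; 1 -11 -5.2 -7 1.32; 1 -11 -5.2 -7 1.44; 1 -11 -5.2 -7 1.571",
)

```text
time: 9.05
tool_pos: [0.5048, -0.1047, 0.2774]
ee_rot: [3.141, -0.0, -0.128]
wrist_force: [-0.0, 0.4, -0.1]
width: 0.0009
```

```bash
python3 -c "
from h import *
p,d=snapshot('top');a=p[110:290,245:415,::-1]
b=snapshot('scene')[0][130:310,240:410,::-1]
cv2.imwrite('pics/c4.png',cv2.resize(np.hstack([a,b]),None,fx=2.35,fy=2.35,interpolation=cv2.INTER_CUBIC))
for y in(.05,.10,.135):print(proj('top',[*(RD@[-.11,y]+T),.196]))
K,R,t=cam('top')
for u,v in [(275,190),(275,200),(290,200),(310,205),(340,200),(365,208)]:
    w=R.T@(d[v,u]*np.linalg.inv(K)@[u,v,1]-t);print(u,v,(RD.T@(w[:2]-T)).round(4),w[2].round(4))
plan([(-.141,-.131,.141)],-.128)"
```

```text
[[301.23142698 202.26787362]]
[[283.08499032 200.01706775]]
[[270.40056579 198.44374635]]
275 190 [-0.0848  0.1265] 0.1888
275 200 [-0.1123  0.1227] 0.1898
290 200 [-0.1067  0.0824] 0.1832
310 205 [-0.1138  0.0258] 0.1856
340 200 [-0.1098 -0.0522] 0.4201
365 208 [-0.1392 -0.0953] 0.6657
t 9.15 dryer [-0.1393 -0.1307] z 0.2774 yaw -0.122 rpy [ 3.141 -0.    -0.122] F [ 0.   1.4 -0.5] w 0.0004
(-0.141, -0.131, 0.141) -> [-0.17  0.03 13.64]
turn 0.006
```

View pics/c4.png

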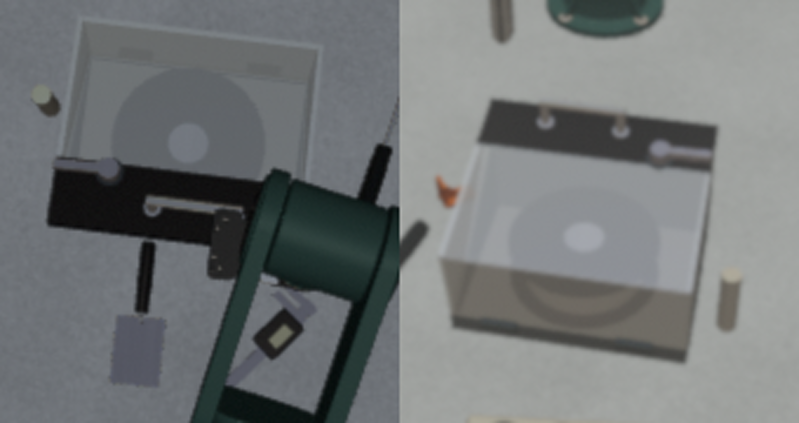

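The lid stayed at the vent position after release. The top surface reads 0.190 m at the strip, matching 0.15 rad, and the latch is still along the front edge. The gripper is in front of the lip, right of the tab. Going down and pushing.

Call:
servo_tool(
  series="1 -0.3 0 4 0; 1 -0.3 0 8 0; 1 -0.3 0 11 0; 1 -0.3 0 13.6 0; 1 -0.3 0 13.6 0; 1 -0.3 0 13.6 0; 1 -0.3 -0.4 13.6 0; 1 -0.3 -0.8 13.6 0; 1 -0.3 -1.1 13.6 0; 1 -0.3 -1.4 13.6 0; 1 -0.3 -1.7 13.6 0; 1 -0.3 -2 13.6 0; 1 -0.3 -2.3 13.6 0; 1 -0.3 -2.6 13.6 0; 1 -0.3 -2.9 13.6 0; 1 -0.3 -3.2 13.6 0; 1 -0.3 -3.4 13.6 0; 1 -0.3 -3.4 13.6 0",
)

```text
time: 10.65
tool_pos: [0.5068, -0.0703, 0.1427]
ee_rot: [3.141, -0.003, -0.122]
wrist_force: [0.5, -1.8, 5.0]
width: 0.0003
```

```bash
python3 -c "
from h import *
plan([(-.143,-.093,.141)],-.128)"
```

```text
t 10.65 dryer [-0.1418 -0.0963] z 0.1427 yaw -0.122 rpy [ 3.141e+00 -3.000e-03 -1.220e-01] F [ 0.5 -1.8  5. ] w 0.0003
(-0.143, -0.093, 0.141) -> [-0.12 -0.34  0.17]
turn 0.006
```

Call:
servo_tool(
  series="1 0 -0.1 0 0; 1 0 -0.2 0 0; 1 0 -0.3 0 0; 1 0 -0.4 0 0; 1 0 -0.4 0 0",
)

```text
time: 11.07
tool_pos: [0.5072, -0.0666, 0.1427]
ee_rot: [3.141, -0.003, -0.122]
wrist_force: [1.4, -2.1, 5.6]
width: 0.0007
```

```bash
python3 -c "
from h import *
plan([])
a=snapshot('top')[0][180:260,290:410,::-1]
cv2.imwrite('pics/c5.png',cv2.resize(a,None,fx=6,fy=6,interpolation=cv2.INTER_CUBIC))
q=proj('top',[*(RD@[-.1445,-.105]+T),.145]);print((q-[290,180])*6, (proj('top',[*(RD@[-.1445,-.079]+T),.145])-[290,180])*6)
"
```

```text
t 11.07 dryer [-0.1418 -0.0926] z 0.1427 yaw -0.122 rpy [ 3.141e+00 -3.000e-03 -1.220e-01] F [ 1.4 -2.1  5.6] w 0.0007
[[391.35716146 255.23856459]] [[336.41669354 248.38963852]]
```

View pics/c5.png

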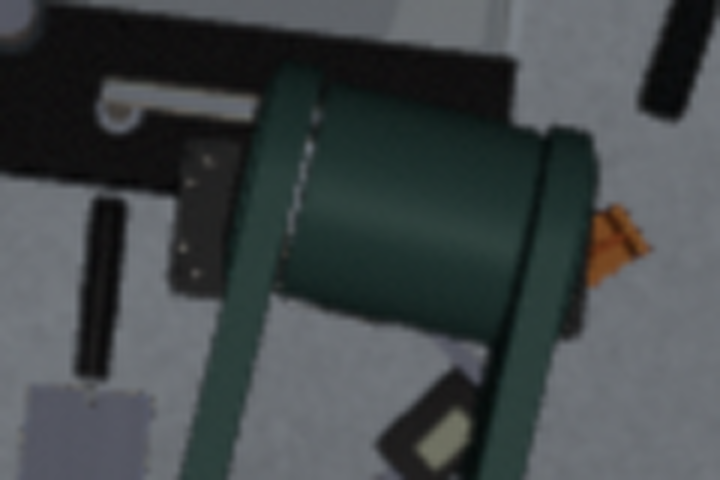

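Call:
servo_tool(
  series="1 0 0.4 0 0; 1 0 0.4 -4 0; 1 0 0.4 -8 0; 1 -4 2 -8 0; 1 -8 4 -8 0; 1 -12 6 -8 0; 1 -16 8 -8 0; 1 -20 10 -8 0; 1 -20 10 -8 0; 1 -20 10 -8 0",
)

```text
time: 11.95
tool_pos: [0.2932, -0.1413, 0.2208]
ee_rot: [-3.141, 0.001, -0.126]
wrist_force: [0.4, 0.4, -0.1]
width: 0.0002
```

```bash
python3 -c "
from h import *
plan([])
p,d=snapshot('top');a=p[180:260,290:410,::-1]
cv2.imwrite('pics/c6.png',cv2.resize(a,None,fx=6,fy=6,interpolation=cv2.INTER_CUBIC))
K,R,t=cam('top')
# points in the strip just ahead of lip
for v in range(205,240,1):
  for u in range(330,375,1):
    w=R.T@(d[v,u]*np.linalg.inv(K)@[u,v,1]-t);q=RD.T@(w[:2]-T)
    if .12<w[2]<.165 and q[0]<-.12: print(u,v,q.round(4),w[2].round(3))
"
```

```text
t 11.95 dryer [-0.3445 -0.1941] z 0.2208 yaw -0.126 rpy [-3.141e+00  1.000e-03 -1.260e-01] F [ 0.4  0.4 -0.1] w 0.0002
330 214 [-0.1293 -0.0314] 0.143
330 215 [-0.132  -0.0318] 0.141
336 215 [-0.1288 -0.0487] 0.122
336 216 [-0.132 -0.049] 0.128
338 216 [-0.1312 -0.0547] 0.127
339 216 [-0.1306 -0.0576] 0.12
340 216 [-0.1306 -0.0604] 0.128
341 216 [-0.1304 -0.0632] 0.13
342 216 [-0.1299 -0.066 ] 0.129
343 216 [-0.1299 -0.0688] 0.135
346 216 [-0.1298 -0.0768] 0.153
347 216 [-0.1291 -0.0798] 0.145
346 217 [-0.1323 -0.0773] 0.147
347 217 [-0.132  -0.0801] 0.147
348 217 [-0.1318 -0.0828] 0.15
346 218 [-0.1354 -0.0774] 0.153
347 218 [-0.1347 -0.0804] 0.146
348 218 [-0.1345 -0.0831] 0.149
346 219 [-0.1379 -0.0779] 0.147
347 219 [-0.1376 -0.0807] 0.147
348 219 [-0.1371 -0.0836] 0.146
346 220 [-0.1405 -0.0784] 0.142
347 220 [-0.1403 -0.0811] 0.146
348 220 [-0.1399 -0.0839] 0.146
346 221 [-0.1434 -0.0787] 0.144
347 221 [-0.1432 -0.0814] 0.148
348 221 [-0.1426 -0.0844] 0.142
```

View pics/c6.png

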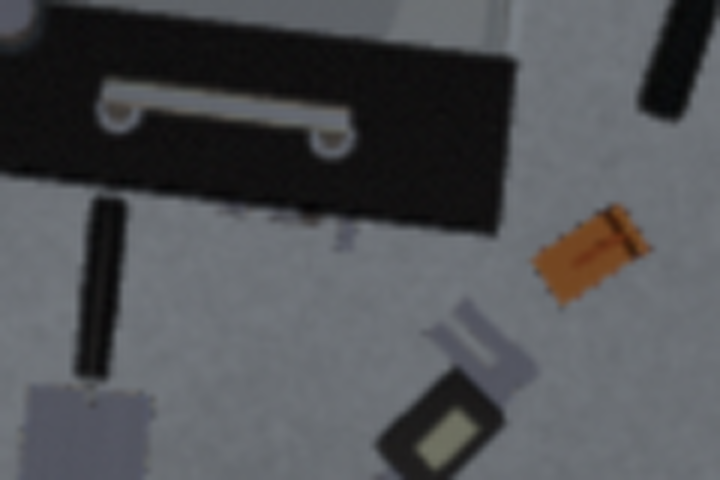

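The tab shows at (345,235) in the crop, y about -0.081 to -0.083. It has moved 22–24 mm, but no stop was felt, so I'll push a few more mm for margin.

```bash
python3 -c "
from h import *
plan([(-.142,-.105,.2208),(-.142,-.105,.14),(-.142,-.093,.14),(-.142,-.086,.14)],-.128)"
```

```text
t 12.00 dryer [-0.3431 -0.1937] z 0.2209 yaw -0.125 rpy [-3.14  -0.    -0.125] F [ 1.3 -0.1  1.3] w 0.0004
(-0.142, -0.105, 0.2208) -> [ 2.014e+01 -8.790e+00  1.000e-02]
(-0.142, -0.105, 0.14) -> [20.14 -8.79  8.09]
(-0.142, -0.093, 0.14) -> [20.14 -9.99  8.09]
(-0.142, -0.086, 0.14) -> [ 20.15 -10.69   8.09]
turn 0.003
```

Call:
servo_tool(
  series="1 20 -8.8 0 0; 1 20 -8.8 0 0; 1 20 -8.8 0 0; 1 20 -8.8 0 0; 1 20 -8.8 0 0; 1 20 -8.8 0 0; 1 20 -8.8 0 0; 1 20 -8.8 4 0; 1 20 -8.8 8 0; 1 20 -8.8 8 0; 1 20 -9.3 8 0; 1 20 -9.8 8 0; 1 20 -10 8 0; 1 20 -10.1 8 0; 1 20 -10.2 8 0; 1 20 -10.3 8 0; 1 20 -10.4 8 0; 1 20 -10.4 8 0",
)

```text
time: 13.5
tool_pos: [0.5085, -0.0637, 0.1445]
ee_rot: [3.139, -0.006, -0.123]
wrist_force: [0.7, -2.4, 7.0]
width: 0.0005
```

The up-force grows with the push, so the fingertip seems to be riding on the tab's top edge. I'll back off, go 10 mm lower and push on its side.

Call:
servo_tool(
  series="1 0 1 0 0; 1 0 2 0 0; 1 0 2.2 0 0; 1 0 2.2 1 0; 1 0 2.2 1 0; 1 0 2.2 1 0",
)

```text
time: 14.0
tool_pos: [0.503, -0.0841, 0.1298]
ee_rot: [-3.141, 0.003, -0.122]
wrist_force: [0.6, 0.2, -0.1]
width: -0.0003
```

Call:
servo_tool(
  series="1 0 -0.5 0 0; 1 0 -0.9 0 0; 1 0 -1.2 0 0; 1 0 -1.4 0 0; 1 0 -1.6 0 0; 1 0 -1.8 0 0; 1 0 -1.8 0 0",
)

```text
time: 14.58
tool_pos: [0.5061, -0.0681, 0.1318]
ee_rot: [3.137, -0.0, -0.123]
wrist_force: [-0.7, -5.0, 0.1]
width: 0.0006
```

```bash
python3 -c "
from h import *
plan([])"
```

```text
t 14.58 dryer [-0.1427 -0.0943] z 0.1318 yaw -0.123 rpy [ 3.137 -0.    -0.123] F [-0.7 -5.   0.1] w 0.0006
```

Call:
servo_tool(
  series="1 0 -0.1 0 0; 1 0 -0.2 0 0; 1 0 -0.2 0 0",
)

```text
time: 14.83
tool_pos: [0.5061, -0.068, 0.1319]
ee_rot: [3.134, -0.0, -0.124]
wrist_force: [-2.3, -8.8, 1.0]
width: 0.0003
```

```bash
python3 -c "
from h import *
plan([])"
```

```text
t 14.83 dryer [-0.1427 -0.0942] z 0.1319 yaw -0.124 rpy [ 3.134 -0.    -0.124] F [-2.3 -8.8  1. ] w 0.0003
```

The catch is at its stop: side force rises to 9 N with no motion. Now back to the handle.

Call:
servo_tool(
  series="-0.6 0 1 0 0; -0.6 0 1 -4 0; -0.6 0 1 -8 0; -0.6 0 1 -12 0; -0.6 0 1 -15 0; -0.6 3 -1 -15 -0.12; -0.6 5.4 -4 -15 -0.24; -0.6 5.4 -7.2 -15 -0.36; -0.6 5.4 -7.2 -15 -0.48; -0.6 5.4 -7.2 -15 -0.6; -0.6 5.4 -7.2 -15 -0.72; -0.6 5.4 -7.2 -15 -0.84; -0.6 5.4 -7.2 -15 -0.96; -0.6 5.4 -7.2 -15 -1.08; -0.6 5.4 -7.2 -15 -1.2; -0.6 5.4 -7.2 -15 -1.32; -0.6 5.4 -7.2 -15 -1.44; -0.6 5.4 -7.2 -15 -1.567; -0.6 5.4 -7.2 -15 -1.567; -0.6 5.4 -7.2 -15 -1.567",
)

```text
time: 16.5
tool_pos: [0.5689, 0.0005, 0.2814]
ee_rot: [-3.141, -0.001, 1.442]
wrist_force: [0.1, 0.3, 0.5]
width: 0.0751
```

```bash
python3 -c "
from h import *
p,d=snapshot('top');a=p[180:260,290:410,::-1]
plan([(-.0885,-.0207,.2087)],1.443)
b=snapshot('scene')[0][130:310,240:410,::-1]
cv2.imwrite('pics/c7.png',np.hstack([cv2.resize(a,(480,320)),cv2.resize(b,(302,320))]))
K,R,t=cam('top')
for u,v in [(275,190),(275,200),(290,200)]:
    w=R.T@(d[v,u]*np.linalg.inv(K)@[u,v,1]-t);print(u,v,(RD.T@(w[:2]-T)).round(4),w[2].round(4))
"
```

```text
t 16.55 dryer [-0.0892 -0.0182] z 0.2814 yaw 1.442 rpy [-3.141e+00 -1.000e-03  1.442e+00] F [-0.3  0.  -0.1] w 0.0752
(-0.0885, -0.0207, 0.2087) -> [-0.25  0.07  7.27]
turn -0.001
275 190 [-0.0843  0.1272] 0.1831
275 200 [-0.1118  0.1235] 0.1837
290 200 [-0.1074  0.0815] 0.1928
```

View pics/c7.png

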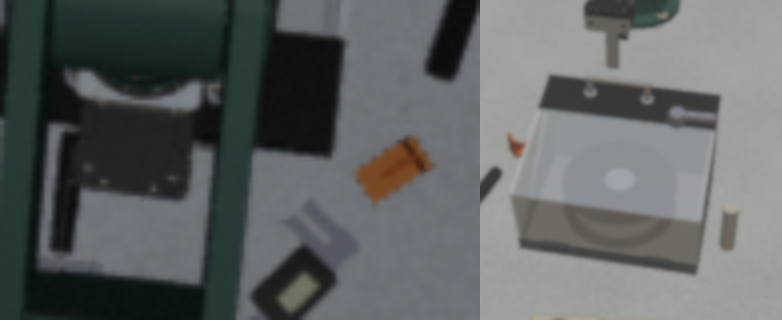

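The lid is still at the vent, the latch is still along the edge, and the gripper is over the handle. Descending and gripping.

Call:
servo_tool(
  series="-0.6 -0.2 0 3 0; -0.6 -0.2 0 6 0; -0.6 -0.2 0 7.2 0; -0.6 -0.2 0 7.2 0; 1 -0.2 0 7.2 0; 1 -0.2 0 7.2 0; 1 -0.2 0 7.2 0; 1 -0.2 0 7.2 0; 1 -0.2 0 7.2 0; 1 -0.2 0 7.2 0; 1 -0.2 0 7.2 0; 1 -0.2 0 7.2 0; 1 -0.2 0 7.2 0; 1 -0.2 0 7.2 0; 1 -0.2 0 7.2 0; 1 -0.2 0 7.2 0; 1 -0.2 0 7.2 0; 1 -0.2 0 7.2 0",
)

```text
time: 18.1
tool_pos: [0.5682, -0.0016, 0.2094]
ee_rot: [-3.141, 0.0, 1.445]
wrist_force: [-1.7, 0.3, 0.1]
width: 0.011
```

```bash
python3 -c "
from h import *
P=[]
for a in [.15,.2,.25,.3,.35,.4,.45,.5,.55,.6,.65,.7,.75,.8,.85,.9,.95]:
    c,s=np.cos(a),np.sin(a); P.append((round(float(.1125-.2275*c+.164*s),4),-.02,round(float(.03+.164*c+.2275*s-.019),4)))
plan(P)"
```

```text
t 18.10 dryer [-0.0896 -0.0204] z 0.2094 yaw 1.445 rpy [-3.141  0.     1.445] F [-1.7  0.3  0.1] w 0.0110
(-0.0879, -0.02, 0.2072) -> [0.04 0.17 0.22]
(-0.0779, -0.02, 0.2169) -> [ 0.03  1.17 -0.75]
(-0.0674, -0.02, 0.2262) -> [ 0.03  2.22 -1.68]
(-0.0564, -0.02, 0.2349) -> [ 0.03  3.32 -2.55]
(-0.045, -0.02, 0.2431) -> [ 0.03  4.46 -3.37]
(-0.0332, -0.02, 0.2506) -> [ 0.02  5.64 -4.12]
(-0.021, -0.02, 0.2576) -> [ 0.02  6.86 -4.82]
(-0.0085, -0.02, 0.264) -> [ 0.02  8.11 -5.46]
(0.0043, -0.02, 0.2697) -> [ 0.02  9.39 -6.03]
(0.0173, -0.02, 0.2748) -> [ 1.000e-02  1.069e+01 -6.540e+00]
(0.0306, -0.02, 0.2792) -> [ 1.000e-02  1.202e+01 -6.980e+00]
(0.0442, -0.02, 0.283) -> [ 1.000e-02  1.338e+01 -7.360e+00]
(0.0578, -0.02, 0.2861) -> [ 0.   14.74 -7.67]
(0.0716, -0.02, 0.2885) -> [-0.   16.12 -7.91]
(0.0856, -0.02, 0.2902) -> [-0.   17.52 -8.08]
(0.0995, -0.02, 0.2912) -> [-1.000e-02  1.891e+01 -8.180e+00]
(0.1136, -0.02, 0.2914) -> [-1.000e-02  2.032e+01 -8.200e+00]
```

Call:
servo_tool(
  series="1 0 0.5 -0.4 0; 1 0 1.1 -0.9 0; 1 0 1.6 -1.4 0; 1 0 2.2 -1.8 0; 1 0 2.7 -2.2 0; 1 0 3.3 -2.6 0; 1 0 3.9 -3.1 0; 1 0 4.4 -3.5 0; 1 0 5 -3.8 0; 1 0 5.6 -4.2 0; 1 0 6.2 -4.6 0; 1 0 6.9 -4.9 0; 1 0 7.5 -5.2 0; 1 0 8.1 -5.5 0; 1 0 8.1 -5.5 0",
)

```text
time: 19.35
tool_pos: [0.6489, -0.0121, 0.2684]
ee_rot: [3.139, 0.0, 1.445]
wrist_force: [-5.7, 0.2, 10.2]
width: 0.0107
```

```bash
python3 -c "
from h import *
P=[]
for a in [.5,.55,.6,.65,.7,.75,.8,.85,.9,.95]:
    c,s=np.cos(a),np.sin(a); P.append((round(float(.1125-.2275*c+.164*s),4),-.02,round(float(.03+.164*c+.2275*s-.019),4)))
plan(P)
print(robot.get_obs()['joint_positions'].round(3))"
```

```text
t 19.35 dryer [-0.0082 -0.0204] z 0.2684 yaw 1.445 rpy [3.139 0.    1.445] F [-5.7  0.2 10.2] w 0.0107
(-0.0085, -0.02, 0.264) -> [ 0.04 -0.03  0.44]
(0.0043, -0.02, 0.2697) -> [ 0.04  1.25 -0.13]
(0.0173, -0.02, 0.2748) -> [ 0.04  2.55 -0.64]
(0.0306, -0.02, 0.2792) -> [ 0.04  3.88 -1.08]
(0.0442, -0.02, 0.283) -> [ 0.03  5.24 -1.46]
(0.0578, -0.02, 0.2861) -> [ 0.03  6.6  -1.77]
(0.0716, -0.02, 0.2885) -> [ 0.03  7.98 -2.01]
(0.0856, -0.02, 0.2902) -> [ 0.02  9.38 -2.18]
(0.0995, -0.02, 0.2912) -> [ 0.02 10.77 -2.28]
(0.1136, -0.02, 0.2914) -> [ 0.02 12.18 -2.3 ]
[-1.060e-01  3.110e-01  9.840e-01 -1.000e-03  1.844e+00  2.000e-02]
```

Call:
servo_tool(
  series="1 0 0.6 -0.5 0; 1 0 1.3 -0.8 0; 1 0 1.9 -1 0; 1 0 2.5 -1.3 0; 1 0 3.2 -1.5 0; 1 0 3.9 -1.7 0; 1 0 4.5 -1.9 0; 1 0 5.2 -2 0; 1 0 5.9 -2.2 0; 1 0 6.6 -2.3 0; 1 0 7.3 -2.4 0; 1 0 8 -2.5 0; 1 0 8.7 -2.6 0; 1 0 9.4 -2.6 0; 1 0 10.1 -2.7 0; 1 0 10.1 -2.7 0; 1 0 10.1 -2.7 0",
)

```text
time: 20.77
tool_pos: [0.7509, -0.0254, 0.2937]
ee_rot: [3.135, 0.001, 1.444]
wrist_force: [1.7, -0.6, 5.7]
width: 0.0104
```

```bash
python3 -c "
from h import *
plan([])
o=robot.get_obs();p=o['tool_pos'];x=(RD.T@(p[:2]-T))[0]-.1125;z=p[2]+.019-.03
print('lid',np.arctan2(.164,-.2275)-np.arctan2(z,x),np.hypot(x,z),o['joint_positions'].round(3))"
```

```text
t 20.77 dryer [ 0.0946 -0.0206] z 0.2937 yaw 1.444 rpy [3.135e+00 1.000e-03 1.444e+00] F [ 1.7 -0.6  5.7] w 0.0104
lid 0.8830081070435332 0.2832460076392735 [-1.09e-01  5.94e-01  5.41e-01 -1.00e-03  2.00e+00  1.80e-02]
```

Call:
servo_tool(
  series="0.5 0 0 0 0; 0.5 0 0 0 0; 0.5 0 0 0 0; 0.5 0 0 0 0; 0.5 0 0 0 0; 0.5 0 0 -1 0; 0.5 0 0 -2 0; 0.5 0 0 -3 0; 0.5 0 0 -4 0; 0.5 0 0 -5 0; 0.5 0 0 -5 0",
)

```text
time: 21.68
tool_pos: [0.7495, -0.0245, 0.3439]
ee_rot: [3.137, -0.0, 1.445]
wrist_force: [-0.6, 0.3, 0.2]
width: 0.0233
```

Clear, so retracting up and back before a last look.

Call:
servo_tool(
  series="0.5 0 -2 -2 0; 0.5 0 -6 -3 0; 0.5 0 -10 -3 0; 0.5 0 -14 -3 0; 0.5 0 -18 -3 0; 0.5 0 -22 -3 0; 0.5 0 -26 -3 0; 0.5 0 -30 -3 0; 0.5 0 -34 -3 0; 0.5 0 -38 -3 0; 0.5 0 -38 -3 0; 0.5 0 -38 -3 0",
)

```text
time: 22.68
tool_pos: [0.3708, 0.0235, 0.3722]
ee_rot: [3.137, -0.0, 1.445]
wrist_force: [-0.1, -0.5, -0.5]
width: 0.0233
```

```bash
python3 -c "
from h import *
plan([])
a=snapshot('top')[0][110:290,245:415,::-1];p,d=snapshot('scene');b=p[90:310,240:410,::-1]
cv2.imwrite('pics/c8.png',np.hstack([cv2.resize(a,(420,445)),cv2.resize(b,(344,445))]))
"
```

```text
t 22.68 dryer [-0.2887 -0.0207] z 0.3722 yaw 1.445 rpy [ 3.137 -0.     1.445] F [-0.1 -0.5 -0.5] w 0.0233
```

View pics/c8.png

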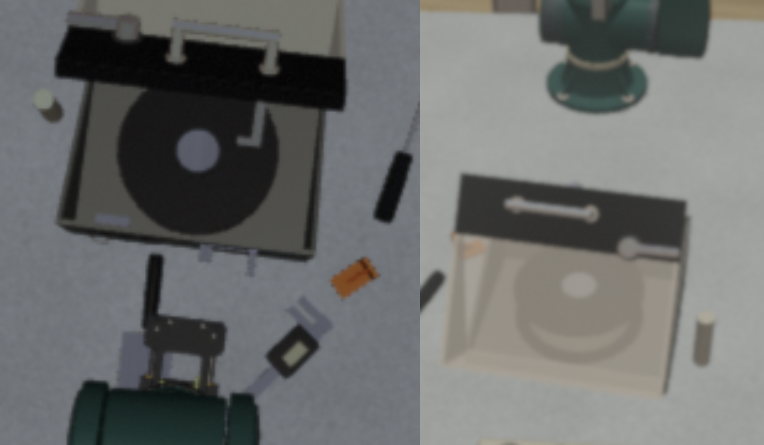

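The lid stands wide open with the bar at about (228,31). The latch is along the front edge at (90,20), the catch tab is visible at (252,262), the bystanders look unmoved, and the arm is clear. One number check on the lid and tab, then hand in.

```bash
python3 -c "
from h import *
f=lambda u,v:(245+u*170/420,110+v*180/445)
for q,z in(((228,31),.319),((252,268),.148)):
    print(RD.T@(ray('top',f(*q),z)[0,:2]-T))
print('expected bar x at .77:',.1125-.2275*np.cos(.77)+.164*np.sin(.77),' at .88:',.1125-.2275*np.cos(.88)+.164*np.sin(.88))
robot.close_job()"
```

```text
[ 0.09134499 -0.0226303 ]
[-0.13593475 -0.08050224]
expected bar x at .77: 0.0633415017983969  at .88: 0.09394929083425398
the job is handed in; nothing more can be done
```

The dryer is open for unloading, and I handed the job in at about 22.7 s of the 72 s allowed. I turned the latch to open, raised the lid to about 0.15 rad and pushed the catch to its stop. Then I swung the lid up, let go and drew the arm back clear.

**Last checks:**
- **Lid:** it stands at about 0.87–0.88 rad. The arm position at release gave 0.88, and the last picture, taken with the gripper clear, agrees.
- **Latch:** in the picture it lies along the front edge, pointing to the dryer's left.
- **Catch tab:** it is at y ≈ -80 mm, about 24–25 mm from its in-place position.
- **Bystanders:** they look unmoved by eye; I did not measure them.

**What disagreed:**
- **First catch pushes:** the first two pushes rode on the tab's top edge, with 5–7 N of upward force. By the picture the first one moved it 22–24 mm. I repeated the push 10 mm lower, and there the side force rose to 9 N with no further motion, which is the stop.
- **Handle path:** during the final swing it ran 3–4 mm above my computed arc, with no more than about 12 N at the wrist at the points I checked.

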